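Clamp a card pack in the drilling jig

TASK

Get the pack of kraft cards ready for drilling its ribbon hole: with the fingertips, push it along the board of the drilling jig until it sits square and fully home against both aluminium fences, and only then press the red handle of the toggle clamp down past its centre until it snaps and stays locked with the rubber foot on the pack. The pack is only pushed, never lifted, and the other things on the table stay where they are; finish with the hand clear.

Things in the scene. Friction and masses are not known exactly. Their poses are not given: they have to be found in the camera images.
- jig: Drilling jig, fixed to the table: plywood board 150 mm (its x) by 280 mm (its y), top face 12 mm above the table. Origin on the table under the board's centre, z up. The clamp stands behind the left fence and works in the plane x = 6 mm.
- jig_corner (a point): Where the inner faces of the two fences would meet, on the board's top: x = 55, y = 45, z = 12 mm in the jig's frame (its axes are the jig's). Two aluminium fences stand 22 mm high: the back fence faces -x and runs along y from the corner to -178 mm; the left fence faces -y and runs along x to -115 mm (both measured from the corner).
- drill_guide (a point): Top of the brass bush of the dark drill guide on the back fence, 66 mm above the table; fixed. The guide's arm is 34 mm wide (y), reaches 28 mm out from the back fence's face over the board, and its underside is 46 mm above the table: the pack slides beneath it.
- pack_centre (a point): Centre of the loose banded pack of cards (cream top, kraft edges, wide blue-grey band), a rigid block 98 mm (its x) by 130 mm (its y) by 30 mm high, 0.16 to 0.26 kg, flat on the board. Axes are the pack's own, z up. It starts 4 to 46 mm short of each fence, up to 7 degrees askew. Fully home its centre is at x = 6, y = -20, z = 27 mm in the jig's frame, its axes along the jig's.
- kraft_pack: The same pack; origin at the centre of its underside.
- handle_grip (a point): On the axis of the red clamp handle, 21 mm short of its end; grip 17 to 21 mm thick, 86 mm long. In the jig's frame: open about x 6, y 131, z 141 mm (raised, leaning to +y); it swings over to +y and down, past centre (y 193, z 85), then snaps and rests at y 193, z 55 mm, nearly level. Pressed here it yields to 1 to 3 N, just before centre 8 to 15 N; let go short of centre, it springs back up.
- handle_pin (a point): The pin on which the handle turns, 104 mm from handle_grip, at the inner end of the handle in the plane x = 6 mm of the jig: y 89, z 47 mm when open, y 91, z 71 mm when locked.
- clamp_handle (a joint): Angle of the handle to the clamp's hold-down bar, rad: 0 with the clamp open (the bar upright, the handle raised), about 2.4 to 2.5 at centre, 2.61 at its stop, locked. The bar is linked to the handle and swings down over the pack as the handle goes down.
- clamp_foot: The black rubber foot of the clamp, 19 mm across, 60 mm out along the hold-down bar. Origin at the centre of its pressing face. Open, the bar stands upright (top about 140 mm above the table) at y = 60 to 85 mm of the jig, the foot on its pack side; locked, the foot presses on the pack at about x 6, y 14 mm in the jig's frame with about 9 N.
- ribbon_1: Bystander: spool of pink ribbon with wooden ends, about 70 mm across, 30 mm high, origin under it.
- washi_4: Bystander: blue roll of paper tape, 54 mm across, 15 mm high, origin under it.
- stamp_2: Bystander: rubber stamp of light wood with a turned handle, 35 x 50 x 74 mm, origin under it.
- confetti_jar_1: Bystander: small jar of confetti with a white lid, 50 mm across, 80 mm high, origin under it.

How it is judged:
By the outcome, as a careful person would: the job done as asked, in the order asked, and still so for the second after the job is handed in, with the robot touching nothing.
It also fails if it takes over 64 s, if anything falls off the work surface, if the arm or the gripper's body presses on something with over 40 N, if the wrist force passes 120 N, or if a joint passes its speed limit or range.

ROBOT

A 7-joint arm with a two-finger parallel gripper is mounted at the origin on the work surface; the furniture and walls round the work are solid. World frame = base frame: x ahead of the robot, y to its left, z up, the work surface at z = 0. Lengths are in m, angles in rad, forces in N, time in s.
With the tool pointing down it reaches from about 0.35 to 0.9 m from the base axis. Payload 7.2 kg.
Tool frame: the origin (TCP) lies on the centre line of the jaws, within the pads' length; the fingertips stand 11 mm ahead of it and the grasp point (between the pads) lies 8 mm behind it (env.tip_reach is the distance from the TCP to the fingertips, in m); z points along the fingers, y is the line along which they close (so a half turn about z gives the same grasp; the last joint's range is limited). The gripper opens to 85 mm and grips with 20 to 120 N. Pads are 22 mm wide; open, the fingers measure 114 mm over their backs; the gripper's body (76 mm by 85 mm) begins 54 mm behind the grasp point. The pads swing forward as they close: fully open they stand 13 mm farther back than shut.
Start: joints at [1.273, 0.411, -0.013, 1.596, 0.006, 1.134, -0.082], TCP at [0.142, -0.609, 0.242] pointing down, gripper open.
Joint ranges: [-2.95, 2.95], [-0.29, 1.99], [-1.47, 1.44], [0.14, 2.54], [-1.03, 4.17], [0.13, 1.85], [-2.86, 2.86]. Speed limits (rad/s): [2.39, 2.39, 3.01, 3.01, 3.14, 3.14, 3.14].

INTERFACE

Orientations are given as a rotation vector (axis times angle).
In Python, from station import env gives the robot as it stands.
- The arm moves only by the shell command python3 -m handwheel 'ROWS' [FORCE]. ROWS is JSON, a list of rows, each an object with "grip": the finger opening in cm, from 0 to 8.54; "xyz": the shift along the tool's x, y, z in cm, a list of three; "roll": the turn about the tool's z in rad. A call has 1 to 10 rows; each row shifts and turns the commanded pose from where the row before left it, along the tool's axes as they then stand; what a row does not reach is not made up. A row lasts 1/10 s, in which the tool goes at most 50 mm and 8.59 degrees, less where a joint would pass 70% of its speed; a pose out of reach is approached as far as the arm can. A call is refused whole if a number of a shift passes 5 or a number of a turn 0.15, either way. A call with a gripper value outside its range is refused whole. The fingers move at their own pace and stop on an object; FORCE is the grip in N (left out, the last holds). Time passes only in rows, so rows that do not move let the fingers close. It gives the time, the measured TCP pose, the force, the opening and the grip force at its end, in the units of the state.
- env.sense(): the state, without advancing time (a new reading comes with each control period).
- env.snapshot(name): name is "side" or "top"; returns a dict with "color" (480x640x3 uint8, red, green, blue), "fx", "fy", "cx", "cy" (pixels), "eye" and "rotation" of the camera in the world. Camera axes: x right, y down, z forward; pixel columns grow to the right and rows downward; lengths in m; the calibration is good to about 2 mm. A picture is of the moment at which its call begins. There is no depth.
- env.job_done(): hands the job in; it is judged then, once.
The state is a dict: "clock": time; "joints": joint angles; "joint_vel": joint speeds; "joint_torque": joint torques, N m; "tcp_pos": TCP position; "eef_rot": TCP orientation; "wrist_force": force on the tool from outside, world axes, zero at the start; "ft_torque": the same for the moment, N m; "gripper_width": finger opening in m; "grip_force": force on a finger pad.
Only numpy, scipy, OpenCV 4.12 (cv2) and the standard library are available. Lean on these libraries where they do the work, as an engineer would, in place of code of your own. Each camera call takes 0.05 s, during which the arm holds its last target. There are 200 camera calls.

## Working session

There is one attempt and no reset: what is moved stays moved. The work goes in short steps, Python scripts to look and compute and a shell command to move; the robot and the scene stay as the last step left them, time stands still between calls to the robot, and variables do not carry over. Pictures are saved under pics/ and viewed, at most 10 in all, crops included, and the job is handed in when it is done.

```bash
mkdir -p pics; cat > h.py <<'E'
import numpy as np,cv2
from station import env
def snap(cam,name):
    s=env.snapshot(cam); cv2.imwrite(f'pics/{name}.png',s['color'][:,:,::-1]); np.save(f'pics/{name}.npy',s,allow_pickle=True); return s
def load(name): return np.load(f'pics/{name}.npy',allow_pickle=True).item()
def ray(s,u,v):
    d=np.array([(u-s['cx'])/s['fx'],(v-s['cy'])/s['fy'],1.]); return np.array(s['eye']),np.array(s['rotation'])@d
def onz(s,u,v,z):
    e,d=ray(s,u,v); return e+d*(z-e[2])/d[2]
def proj(s,p):
    q=np.array(s['rotation']).T@(np.array(p)-s['eye']); return np.array([s['fx']*q[0]/q[2]+s['cx'],s['fy']*q[1]/q[2]+s['cy']])
E
python3 - <<'E'
from h import *
for c in('top','side'):
    s=snap(c,c+'0'); print(c,s['eye'],np.round(s['rotation'],3).tolist(),s['fx'],s['cx'],s['cy'])
st=env.sense(); print(st['tcp_pos'],st['eef_rot'],st['clock'],st['gripper_width'],env.tip_reach)
E
```

```text
top [0.33212997 0.01359324 1.55022343] [-2.155, 2.214, -0.119] 619.9070519691118 307.1795596065346 242.80085120743502
side [-0.00675447  0.92722215  0.85705059] [-0.64, 2.553, -1.316] 578.063204698969 324.2293254382845 248.25147574465566
[ 0.14223376 -0.60814137  0.24151739] [-3.11939056e+00 -3.60075127e-01  4.42601544e-04] 0.1 0.08525574144828563 0.011
```

View pics/top0.png

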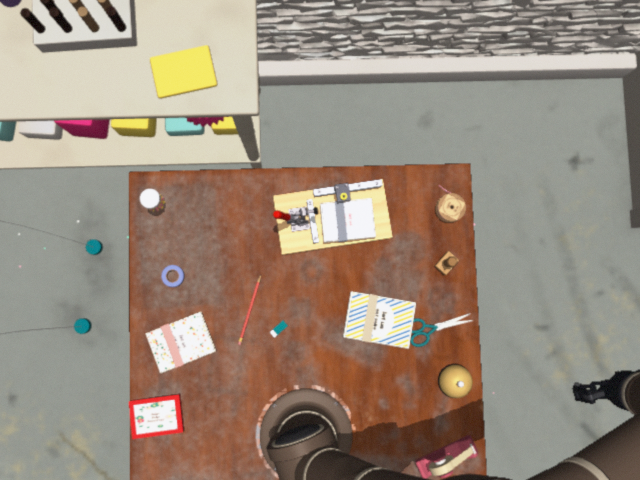

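View pics/side0.png

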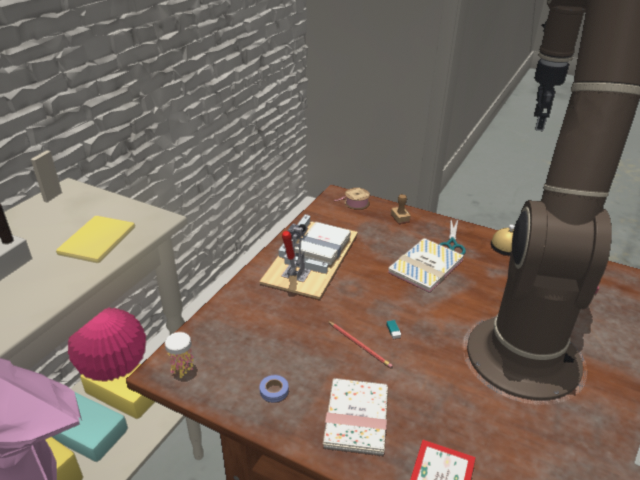

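```bash
sed -i "s/np.array(s\['rotation'\])/cv2.Rodrigues(np.array(s['rotation'],float))[0]/" h.py
python3 - <<'E'
from h import *
s=load('top0'); t=load('side0')
a=cv2.resize(s['color'][170:264,262:404],None,fx=5.6,fy=5.6,interpolation=cv2.INTER_CUBIC)
cv2.imwrite('pics/topc.png',a[:,:,::-1])
b=cv2.resize(t['color'][205:305,250:370],None,fx=6,fy=6,interpolation=cv2.INTER_CUBIC)
cv2.imwrite('pics/sidec.png',b[:,:,::-1])
print(proj(s,[.8,0,0]),onz(s,332,216,.012))
# board outline: yellowish mask
hsv=cv2.cvtColor(s['color'],cv2.COLOR_RGB2HSV)
roi=np.zeros(hsv.shape[:2],np.uint8); roi[170:264,262:404]=1
c=s['color'].astype(int)
print([ (p,c[p[1],p[0]].tolist(),hsv[p[1],p[0]].tolist()) for p in [(285,240),(385,220),(345,232),(350,205),(330,222),(320,260),(300,190)]])
E
```

```text
[296.36087077 114.89326592] [ 0.53550136 -0.08218565  0.012     ]
[((285, 240), [246, 233, 171], [25, 78, 246]), ((385, 220), [245, 240, 180], [28, 68, 245]), ((345, 232), [168, 172, 181], [111, 18, 181]), ((350, 205), [245, 245, 249], [120, 4, 249]), ((330, 222), [245, 246, 250], [114, 5, 250]), ((320, 260), [151, 102, 79], [10, 122, 151]), ((300, 190), [157, 115, 92], [11, 106, 157])]
```

View pics/topc.png

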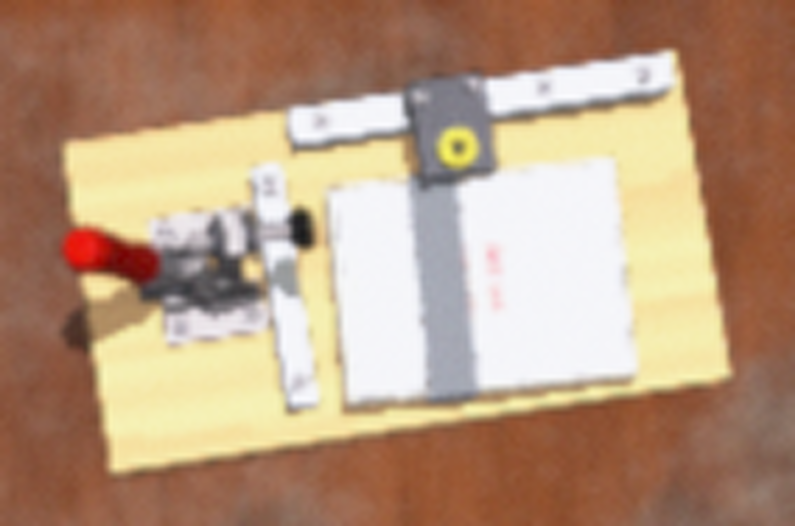

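View pics/sidec.png

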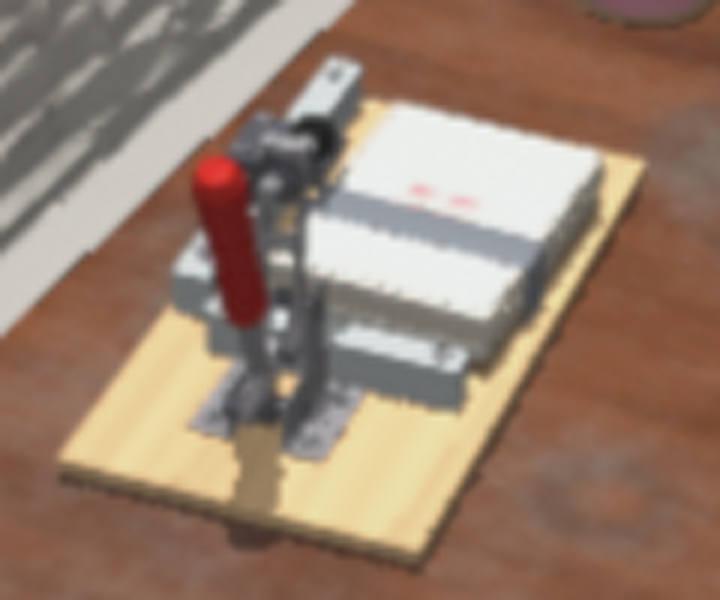

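```bash
cat >> h.py <<'E'
def fitrect(P,L,W,center=(0,0)):
    # P: measured world xy; model corners in same order -> pose (R,t)
    M=np.array([[L/2,W/2],[L/2,-W/2],[-L/2,-W/2],[-L/2,W/2]])+center
    pm,mm=P.mean(0),M.mean(0); H=(M-mm).T@(P-pm)
    a=np.arctan2(H[0,1]-H[1,0],H[0,0]+H[1,1]); R=np.array([[np.cos(a),-np.sin(a)],[np.sin(a),np.cos(a)]])
    t=pm-R@mm; return a,R,t,(P-(M@R.T+t))*1000
E
python3 - <<'E'
from h import *
s=load('top0')
def w(c,z): return np.array([onz(s,262+(u+.5)/5.6-.5,170+(v+.5)/5.6-.5,z)[:2] for u,v in c])
a,R,t,r=fitrect(w([(64,143),(678,52),(730,380),(110,471)],.012),.15,.28); print('jig',np.degrees(a),t,r.round(1).tolist())
b,Rb,tb,rb=fitrect(w([(330,188),(613,158),(636,378),(347,405)],.042),.098,.13); print('pack',np.degrees(b),tb,rb.round(1).tolist())
print('pack in jig',R.T@(tb-t)*1000,np.degrees(b-a))
print('fences in jig', [ (R.T@(x-t)*1000).round(1) for x in w([(289,145),(672,90),(278,165),(318,402)],.034)])
print('bush (458,147)',R.T@(w([(458,147)],.066)[0]-t)*1000)
E
python3 -c "
from scipy.spatial.transform import Rotation as R
from station import env
print(R.from_rotvec(env.sense()['eef_rot']).as_matrix().round(3))"
```

```text
jig 6.888554794717483 [ 0.53512179 -0.08305328] [[-0.8, -0.9], [0.1, 0.1], [0.2, 0.6], [0.5, 0.2]]
pack 3.8774661219157425 [ 0.52082163 -0.11830513] [[-1.3, -2.9], [0.1, 1.8], [0.4, 2.0], [0.7, -0.9]]
pack in jig [-18.42499033 -33.28224242] -3.011088672801741
fences in jig [array([55.1, 40.8]), array([  54.9, -130.9]), array([47., 47.]), array([-59.5,  45.2])]
bush (458,147) [ 38.4632721  -29.74508671]
[[ 0.974  0.228 -0.   ]
 [ 0.228 -0.974  0.001]
 [-0.    -0.002 -1.   ]]
```

```bash
python3 -m handwheel '[{"grip":7,"xyz":[0,0,0],"roll":0.11},{"grip":7,"xyz":[1,-1.2,0],"roll":0},{"grip":7,"xyz":[1.8,-2.2,0],"roll":0},{"grip":7,"xyz":[1.8,-2.2,0],"roll":0},{"grip":7,"xyz":[1.8,-2.2,0],"roll":0},{"grip":7,"xyz":[1.8,-2.2,0],"roll":0},{"grip":7,"xyz":[1.8,-2.2,0],"roll":0},{"grip":7,"xyz":[1.8,-2.2,0],"roll":0},{"grip":7,"xyz":[1.8,-2.2,0],"roll":0},{"grip":7,"xyz":[1.8,-2.2,0],"roll":0}]' 20
python3 -m handwheel '[{"grip":7,"xyz":[1.8,-2.2,0],"roll":0},{"grip":7,"xyz":[1.8,-2.2,0],"roll":0},{"grip":7,"xyz":[1.8,-2.2,0],"roll":0},{"grip":7,"xyz":[1.8,-2.2,0],"roll":0},{"grip":7,"xyz":[1.8,-2.2,0],"roll":0},{"grip":7,"xyz":[1.8,-2.2,0],"roll":0},{"grip":7,"xyz":[1.8,-2.2,0],"roll":0},{"grip":7,"xyz":[1.8,-2.2,0],"roll":0},{"grip":7,"xyz":[1.8,-2.2,0],"roll":0},{"grip":7,"xyz":[1,-1.4,0],"roll":0}]'
cat >> h.py <<'E'
from scipy.spatial.transform import Rotation
JA=np.radians(6.889); JR=np.array([[np.cos(JA),-np.sin(JA)],[np.sin(JA),np.cos(JA)]]); JT=np.array([.53512,-.08305])
def where():
    s=env.sense(); p=s['tcp_pos']; M=Rotation.from_rotvec(s['eef_rot']).as_matrix()
    print('t',round(s['clock'],2),'jig mm',(JR.T@(p[:2]-JT)*1000).round(1),'z',round(p[2]*1000,1),'yaw x rel jig deg',round(np.degrees(np.arctan2(M[1,0],M[0,0])-JA),2),'tool z',M[:,2].round(3),'F jig',(JR.T@s['wrist_force'][:2]).round(1),round(s['wrist_force'][2],1),'w',round(s['gripper_width'],4),'q',np.round(s['joints'],2))
E
python3 -c "from h import *;where()"
```

```text
clock: 1.1
tcp_pos: [0.2735, -0.4012, 0.2422]
eef_rot: [-3.135, -0.194, 0.0]
wrist_force: [0.9, -0.4, -0.1]
gripper_width: 0.0697
grip_force: 0.0
clock: 2.1
tcp_pos: [0.4187, -0.1694, 0.2422]
eef_rot: [-3.135, -0.198, -0.0]
wrist_force: [0.3, -0.1, -0.2]
gripper_width: 0.07
grip_force: 0.0
t 2.1 jig mm [-125.9  -71.7] z 242.2 yaw x rel jig deg 0.32 tool z [ 0.  0. -1.] F jig [ 0.3 -0.1] -0.2 w 0.07 q [ 0.6   0.14 -0.35  1.98  0.05  1.04 -1.22]
```

```bash
python3 -m handwheel '[{"grip":7,"xyz":[1,-2,0.5],"roll":0},{"grip":7,"xyz":[1,-2,2],"roll":0},{"grip":7,"xyz":[0,0,2.5],"roll":0},{"grip":7,"xyz":[0,0,3],"roll":0},{"grip":7,"xyz":[0,0,3],"roll":0},{"grip":7,"xyz":[0,0,3],"roll":0},{"grip":7,"xyz":[0,0,2.5],"roll":0},{"grip":7,"xyz":[0,0,2],"roll":0},{"grip":7,"xyz":[0,0,0],"roll":0},{"grip":7,"xyz":[0,0,0],"roll":0}]'
python3 - <<'E'
from h import *
where()
t=snap('side','side1'); s=snap('top','top1')
p=env.sense()['tcp_pos']; print(proj(t,p))
u,v=proj(t,p).astype(int)
b=cv2.resize(t['color'][v-70:v+40,u-80:u+60],None,fx=5,fy=5,interpolation=cv2.INTER_CUBIC); cv2.imwrite('pics/s1c.png',b[:,:,::-1])
E
```

```text
clock: 3.1
tcp_pos: [0.4329, -0.1296, 0.0576]
eef_rot: [-3.135, -0.192, 0.001]
wrist_force: [-0.1, 0.3, 0.3]
gripper_width: 0.0701
grip_force: 0.0
t 3.1 jig mm [-107.  -34.] z 57.6 yaw x rel jig deg 0.12 tool z [-0.001  0.    -1.   ] F jig [-0.1  0.3] 0.3 w 0.0701 q [ 0.46  0.41 -0.33  2.16  0.23  0.6  -1.49]
[357.75739539 240.921594  ]
```

View pics/s1c.png

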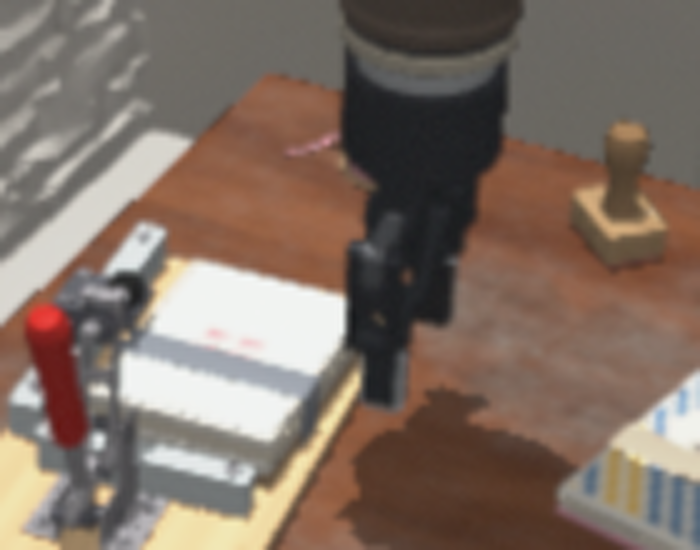

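```bash
python3 - <<'E'
from h import *
t=load('side1'); p=env.sense()['tcp_pos']
for off in(36,42,48):
  for z in(.03,.04,.05,.06):
    q=p.copy(); q[:2]+=JR@[0,off/1000]; q[2]=z; print(off,z,proj(t,q).round(1))
E
```

```text
36 0.03 [352.5 258.6]
36 0.04 [352.7 255.3]
36 0.05 [352.9 251.9]
36 0.06 [353.1 248.5]
42 0.03 [351.7 260. ]
42 0.04 [351.9 256.7]
42 0.05 [352.1 253.3]
42 0.06 [352.3 249.8]
48 0.03 [350.9 261.4]
48 0.04 [351.1 258.1]
48 0.05 [351.3 254.7]
48 0.06 [351.5 251.2]
```

```bash
python3 -m handwheel '[{"grip":7,"xyz":[0,0,1.5],"roll":0},{"grip":7,"xyz":[0,0,1.5],"roll":0},{"grip":7,"xyz":[0.5,0,0.2],"roll":0},{"grip":7,"xyz":[0.6,0,0],"roll":0},{"grip":7,"xyz":[0.6,0,0],"roll":0},{"grip":7,"xyz":[0.3,0,0],"roll":0},{"grip":7,"xyz":[0.3,0,0],"roll":0},{"grip":7,"xyz":[0.3,0,0],"roll":0},{"grip":7,"xyz":[0.3,0,0],"roll":0},{"grip":7,"xyz":[0.3,0,0],"roll":0}]'>/dev/null
python3 -c "from h import *;where()"
python3 -m handwheel '[{"grip":7,"xyz":[0.3,0,0],"roll":0},{"grip":7,"xyz":[0.3,0,0],"roll":0},{"grip":7,"xyz":[0.3,0,0],"roll":0}]'>/dev/null
python3 -c "from h import *;where()"
```

```text
t 4.2 jig mm [-75.  -34.9] z 25.2 yaw x rel jig deg -0.04 tool z [-0.001 -0.    -1.   ] F jig [-1.1 -0.1] 0.9 w 0.0695 q [ 0.4   0.51 -0.29  2.11  0.27  0.56 -1.54]
t 4.5 jig mm [-65.7 -34.7] z 25.2 yaw x rel jig deg -0.02 tool z [-0.  0. -1.] F jig [-0.8 -1.1] -0.4 w 0.0702 q [ 0.4   0.52 -0.29  2.09  0.27  0.57 -1.54]
```

```bash
python3 -m handwheel '[{"grip":7,"xyz":[0.3,0,0],"roll":0},{"grip":7,"xyz":[0.3,0,0],"roll":0},{"grip":7,"xyz":[0.2,0,0],"roll":0}]'>/dev/null
python3 -c "from h import *;where()"
python3 -m handwheel '[{"grip":7,"xyz":[0.15,0,0],"roll":0},{"grip":7,"xyz":[0.15,0,0],"roll":0}]'>/dev/null
python3 -c "from h import *;where()"
python3 -m handwheel '[{"grip":7,"xyz":[0.15,0,0],"roll":0},{"grip":7,"xyz":[0.0,0,0],"roll":0}]'>/dev/null
python3 -c "from h import *;where()"
```

```text
t 4.8 jig mm [-57.4 -34.7] z 25.3 yaw x rel jig deg -0.01 tool z [ 0.  0. -1.] F jig [-0.7  0.7] 0.1 w 0.0702 q [ 0.39  0.53 -0.29  2.07  0.27  0.58 -1.54]
t 5.0 jig mm [-54.8 -34.8] z 25.3 yaw x rel jig deg -0.03 tool z [-0. -0. -1.] F jig [-0.3  0.1] -0.1 w 0.0699 q [ 0.39  0.53 -0.29  2.06  0.27  0.59 -1.54]
t 5.2 jig mm [-53.  -34.8] z 25.3 yaw x rel jig deg -0.02 tool z [ 0. -0. -1.] F jig [-0.7 -0.4] -0.6 w 0.0699 q [ 0.39  0.53 -0.29  2.06  0.27  0.59 -1.54]
```

```bash
for i in 1 2; do python3 -m handwheel '[{"grip":7,"xyz":[0.1,0,0],"roll":0},{"grip":7,"xyz":[0,0,0],"roll":0}]'>/dev/null
python3 -c "from h import *;where()"; done
```

```text
t 5.4 jig mm [-53.  -34.8] z 25.2 yaw x rel jig deg -0.02 tool z [-0.001 -0.    -1.   ] F jig [-4.  -0.4] 3.1 w 0.0698 q [ 0.38  0.53 -0.29  2.06  0.27  0.59 -1.54]
t 5.6 jig mm [-53.  -34.8] z 25.0 yaw x rel jig deg -0.03 tool z [-0.003 -0.    -1.   ] F jig [-7.1  0.2] 5.4 w 0.07 q [ 0.38  0.53 -0.29  2.06  0.27  0.59 -1.55]
```

```bash
python3 -m handwheel '[{"grip":7,"xyz":[-1.5,0,0],"roll":0},{"grip":7,"xyz":[-1.5,0,-1],"roll":0},{"grip":5,"xyz":[0,0,-2],"roll":0},{"grip":5,"xyz":[0,0,-3],"roll":0.13},{"grip":5,"xyz":[0,0,-2],"roll":0.14},{"grip":5,"xyz":[0,0,0],"roll":0.14},{"grip":5,"xyz":[0,0,0],"roll":0.14},{"grip":5,"xyz":[0,0,0],"roll":0.14},{"grip":5,"xyz":[0,0,0],"roll":0.14},{"grip":5,"xyz":[0,0,0],"roll":0.14}]'>/dev/null
python3 -m handwheel '[{"grip":5,"xyz":[0,0,0],"roll":0.14},{"grip":5,"xyz":[0,0,0],"roll":0.14},{"grip":5,"xyz":[0,0,0],"roll":0.14},{"grip":5,"xyz":[0,0,0],"roll":0.14},{"grip":5,"xyz":[1,-1,0],"roll":0.04},{"grip":5,"xyz":[2,-2,0],"roll":0},{"grip":5,"xyz":[2,-2,0],"roll":0},{"grip":5,"xyz":[2,-2,0],"roll":0},{"grip":5,"xyz":[2,-1.3,0],"roll":0},{"grip":5,"xyz":[0,0,0],"roll":0}]'>/dev/null
python3 -c "from h import *;where()"
```

```text
t 7.6 jig mm [   4.1 -127.4] z 105.4 yaw x rel jig deg -90.1 tool z [ 0.003 -0.002 -1.   ] F jig [-1.   0.8] 0.6 w 0.0499 q [ 0.24  0.5   0.05  1.82 -0.03  0.82 -2.72]
```

```bash
python3 -m handwheel '[{"grip":5,"xyz":[0,0,2],"roll":0},{"grip":5,"xyz":[0,0,3],"roll":0},{"grip":5,"xyz":[0,0,2],"roll":0},{"grip":5,"xyz":[-0.3,0,0.8],"roll":0},{"grip":5,"xyz":[-0.4,0,0],"roll":0},{"grip":5,"xyz":[-0.4,0,0],"roll":0},{"grip":5,"xyz":[-0.3,0,0],"roll":0},{"grip":5,"xyz":[-0.3,0,0],"roll":0}]'>/dev/null
python3 -c "from h import *;where()"
python3 -m handwheel '[{"grip":5,"xyz":[-0.3,0,0],"roll":0},{"grip":5,"xyz":[-0.3,0,0],"roll":0},{"grip":5,"xyz":[-0.3,0,0],"roll":0}]'>/dev/null
python3 -c "from h import *;where()"
python3 -m handwheel '[{"grip":5,"xyz":[-0.2,0,0],"roll":0},{"grip":5,"xyz":[-0.1,0,0],"roll":0}]'>/dev/null
python3 -c "from h import *;where()"
```

```text
t 8.4 jig mm [   2.9 -107.1] z 28.4 yaw x rel jig deg -89.96 tool z [ 0.002 -0.    -1.   ] F jig [ 0.3 -0.4] 0.1 w 0.05 q [ 0.21  0.6   0.04  1.88 -0.04  0.66 -2.74]
t 8.7 jig mm [  2.4 -98.6] z 27.7 yaw x rel jig deg -90.0 tool z [ 0.001 -0.001 -1.   ] F jig [-0.1 -1.3] 1.3 w 0.0499 q [ 0.2   0.6   0.05  1.89 -0.04  0.65 -2.75]
t 8.9 jig mm [  2.2 -95.2] z 27.3 yaw x rel jig deg -89.97 tool z [ 0. -0. -1.] F jig [ 0.3 -1.9] 1.1 w 0.05 q [ 0.19  0.6   0.05  1.89 -0.04  0.65 -2.75]
```

```bash
for i in 1 2 3 4; do python3 -m handwheel '[{"grip":5,"xyz":[-0.1,0,0],"roll":0},{"grip":5,"xyz":[0,0,0],"roll":0}]'>/dev/null
python3 -c "from h import *;where()"; done
```

```text
t 9.1 jig mm [  2.1 -94.2] z 27.2 yaw x rel jig deg -89.98 tool z [-0.  0. -1.] F jig [-0.1  0.2] -0.1 w 0.0498 q [ 0.19  0.59  0.05  1.9  -0.04  0.65 -2.76]
t 9.3 jig mm [  2.2 -94. ] z 27.3 yaw x rel jig deg -89.99 tool z [ 0.    -0.001 -1.   ] F jig [ 0.9 -4.3] -1.0 w 0.0499 q [ 0.19  0.59  0.05  1.9  -0.04  0.65 -2.76]
t 9.5 jig mm [  2.3 -94. ] z 27.5 yaw x rel jig deg -90.02 tool z [ 0.001 -0.002 -1.   ] F jig [ 0.6 -7.1] -0.7 w 0.0498 q [ 0.19  0.59  0.05  1.9  -0.04  0.65 -2.76]
t 9.7 jig mm [  2.3 -93.9] z 27.6 yaw x rel jig deg -90.05 tool z [ 0.002 -0.003 -1.   ] F jig [ 0.3 -8.4] -0.2 w 0.0501 q [ 0.19  0.59  0.05  1.9  -0.04  0.65 -2.76]
```

```bash
python3 -m handwheel '[{"grip":5,"xyz":[1.2,0,0],"roll":0},{"grip":5,"xyz":[1.8,0,-1],"roll":0},{"grip":7,"xyz":[0,0,-2],"roll":0},{"grip":7,"xyz":[0,0,-3],"roll":0},{"grip":7,"xyz":[0,1,-2],"roll":0},{"grip":7,"xyz":[-1.5,1.5,0],"roll":0},{"grip":7,"xyz":[-2,2,0],"roll":0},{"grip":7,"xyz":[-2,2,0],"roll":0},{"grip":7,"xyz":[-2,2,0],"roll":0},{"grip":7,"xyz":[-2,2,0],"roll":-0.07}]'>/dev/null
python3 -m handwheel '[{"grip":7,"xyz":[0,0,0],"roll":-0.15},{"grip":7,"xyz":[0,0,0],"roll":-0.15},{"grip":7,"xyz":[0,0,0],"roll":-0.15},{"grip":7,"xyz":[0,0,0],"roll":-0.15},{"grip":7,"xyz":[0,0,0],"roll":-0.15},{"grip":7,"xyz":[0,0,0],"roll":-0.15},{"grip":7,"xyz":[0,0,0],"roll":-0.15},{"grip":7,"xyz":[0,0,0],"roll":-0.15},{"grip":7,"xyz":[0,0,0],"roll":-0.15},{"grip":7,"xyz":[0,0,0],"roll":-0.15}]'>/dev/null
python3 - <<'E'
from h import *
where()
s=snap('top','top2'); a=cv2.resize(s['color'][170:264,262:404],None,fx=5.6,fy=5.6,interpolation=cv2.INTER_CUBIC)
cv2.imwrite('pics/topc2.png',a[:,:,::-1])
E
```

```text
t 11.7 jig mm [-102.9  -27.3] z 107.9 yaw x rel jig deg 0.27 tool z [ 0. -0. -1.] F jig [ 0.5 -0.3] 0.0 w 0.0695 q [ 0.4   0.32 -0.28  2.12  0.13  0.71 -1.41]
```

View pics/topc2.png

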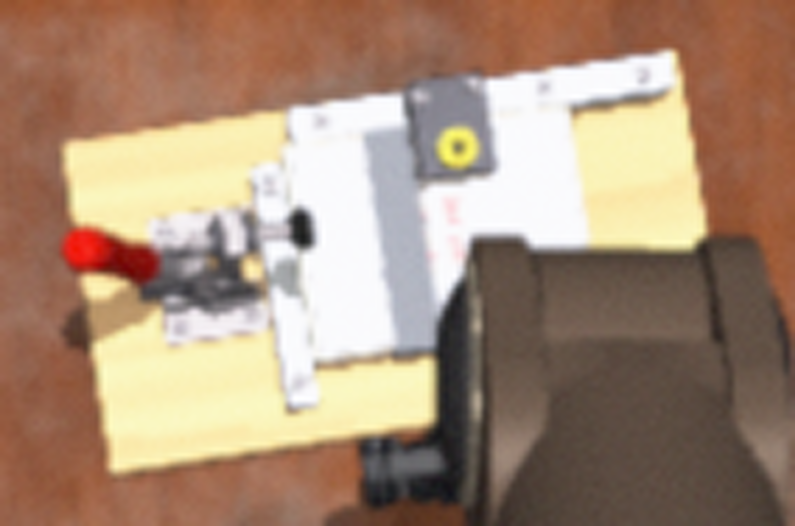

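```bash
python3 -m handwheel '[{"grip":7,"xyz":[0,0,2],"roll":0},{"grip":7,"xyz":[0,0,3],"roll":0},{"grip":7,"xyz":[0,0,2.2],"roll":0},{"grip":7,"xyz":[0.5,0,1],"roll":0},{"grip":7,"xyz":[1,0,0],"roll":0},{"grip":7,"xyz":[1,0,0],"roll":0},{"grip":7,"xyz":[1,0,0],"roll":0},{"grip":7,"xyz":[0.6,0,0],"roll":0},{"grip":7,"xyz":[0.4,0,0],"roll":0},{"grip":7,"xyz":[0.2,0,0],"roll":0}]'>/dev/null
python3 -c "from h import *;where()"
for i in 1 2 3 4 5; do python3 -m handwheel '[{"grip":7,"xyz":[0.1,0,0],"roll":0},{"grip":7,"xyz":[0,0,0],"roll":0}]'>/dev/null
python3 -c "from h import *;where()"; done
```

```text
t 12.75 jig mm [-55.3 -26.4] z 25.6 yaw x rel jig deg -0.02 tool z [ 0.001 -0.    -1.   ] F jig [0.1 0.4] -0.2 w 0.0697 q [ 0.32  0.52 -0.23  2.07  0.21  0.57 -1.51]
t 12.95 jig mm [-55.1 -26.4] z 25.3 yaw x rel jig deg -0.03 tool z [-0. -0. -1.] F jig [0.5 0.2] 0.5 w 0.07 q [ 0.32  0.52 -0.23  2.07  0.21  0.57 -1.51]
t 13.15 jig mm [-53.9 -26.4] z 25.3 yaw x rel jig deg -0.03 tool z [-0. -0. -1.] F jig [ 1.1 -0.7] -0.7 w 0.0699 q [ 0.32  0.52 -0.23  2.07  0.21  0.57 -1.51]
t 13.35 jig mm [-53.1 -26.4] z 25.2 yaw x rel jig deg -0.02 tool z [-0.001 -0.    -1.   ] F jig [-0.9 -0.3] 0.4 w 0.0699 q [ 0.32  0.52 -0.23  2.07  0.21  0.57 -1.51]
t 13.55 jig mm [-53.1 -26.4] z 25.1 yaw x rel jig deg -0.02 tool z [-0.002 -0.    -1.   ] F jig [-4.7  0.6] 4.3 w 0.0697 q [ 0.32  0.52 -0.23  2.07  0.21  0.58 -1.51]
t 13.75 jig mm [-53.  -26.3] z 24.9 yaw x rel jig deg -0.02 tool z [-0.004 -0.    -1.   ] F jig [-7.5 -0.3] 5.1 w 0.0703 q [ 0.32  0.52 -0.23  2.07  0.21  0.58 -1.51]
```

```bash
python3 -m handwheel '[{"grip":7,"xyz":[-1.2,0,0],"roll":0},{"grip":7,"xyz":[-1.8,0,-1],"roll":0},{"grip":0,"xyz":[0,0,-2.5],"roll":0},{"grip":0,"xyz":[0,0,-3],"roll":0},{"grip":0,"xyz":[0,0,-3],"roll":0},{"grip":0,"xyz":[0,0,-3],"roll":0},{"grip":0,"xyz":[0,0,-3],"roll":0},{"grip":0,"xyz":[0,0,-3],"roll":0},{"grip":0,"xyz":[0,0,-2.5],"roll":0},{"grip":0,"xyz":[0,0,-0.5],"roll":0}]'>/dev/null
python3 -m handwheel '[{"grip":0,"xyz":[1.5,-2,0],"roll":0},{"grip":0,"xyz":[1.5,-2,0],"roll":0},{"grip":0,"xyz":[1.5,-2,0],"roll":0},{"grip":0,"xyz":[1.5,-2,0],"roll":0},{"grip":0,"xyz":[1.5,-2,0],"roll":0},{"grip":0,"xyz":[1.5,-2,0],"roll":0},{"grip":0,"xyz":[0,0,0],"roll":0},{"grip":0,"xyz":[0,0,0],"roll":0}]'>/dev/null
python3 - <<'E'
from h import *
where()
def red(s):
    h=cv2.cvtColor(s['color'],cv2.COLOR_RGB2HSV); m=(((h[...,0]<6)|(h[...,0]>174))&(h[...,1]>170)&(h[...,2]>90)).astype(np.uint8); return m
for n,b in(('top0',(265,195,300,235)),('side0',(275,220,305,265))):
    s=load(n); m=red(s); q=np.zeros_like(m); q[b[1]:b[3],b[0]:b[2]]=m[b[1]:b[3],b[0]:b[2]]
    ys,xs=np.nonzero(q); print(n,len(xs),xs.mean(),ys.mean(),'seen ext',xs.min(),xs.max(),ys.min(),ys.max())
    for off in((0,0),(1,2)):
        for r in (39,82,125): 
            g=np.array([89,47])+r*np.array([.408,.913]); w=JR@((np.array([6,g[0]])+off)/1000)+JT; print(off,r,proj(s,[*w,g[1]/1000]).round(1))
t=snap('side','side3'); u,v=proj(t,env.sense()['tcp_pos']).astype(int); print(u,v)
b=cv2.resize(t['color'][v-50:v+60,u-80:u+60],None,fx=5,fy=5,interpolation=cv2.INTER_CUBIC); cv2.imwrite('pics/s3c.png',b[:,:,::-1])
E
```

```text
t 15.55 jig mm [ 8.8 93.9] z 239.3 yaw x rel jig deg 0.04 tool z [-0.001 -0.    -1.   ] F jig [-0.9 -1.2] 0.4 w -0.0003 q [ 0.2   0.29 -0.38  1.8   0.12  1.08 -1.67]
top0 102 280.5098039215686 215.02941176470588 seen ext 273 289 211 219
(0, 0) 39 [290.3 216.1]
(0, 0) 82 [282.6 214.9]
(0, 0) 125 [274.6 213.7]
(1, 2) 39 [289.4 215.8]
(1, 2) 82 [281.7 214.7]
(1, 2) 125 [273.6 213.4]
side0 170 287.7176470588235 243.2235294117647 seen ext 282 293 231 258
(0, 0) 39 [292.  254.2]
(0, 0) 82 [288.6 244.1]
(0, 0) 125 [285.1 233.5]
(1, 2) 39 [291.2 254.5]
(1, 2) 82 [287.8 244.5]
(1, 2) 125 [284.2 233.9]
292 191
```

View pics/s3c.png

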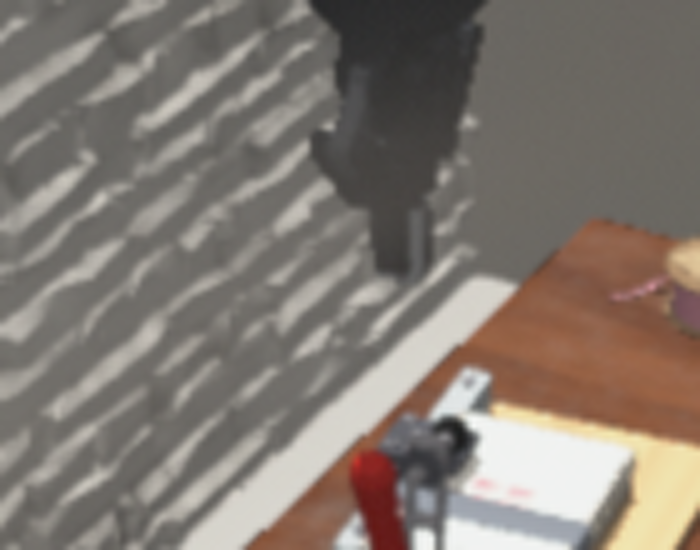

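```bash
python3 -m handwheel '[{"grip":0,"xyz":[-0.2,0,2],"roll":0},{"grip":0,"xyz":[0,0,3],"roll":0},{"grip":0,"xyz":[0,0,2.2],"roll":0},{"grip":0,"xyz":[0,0,1],"roll":0},{"grip":0,"xyz":[0,-0.6,0],"roll":0},{"grip":0,"xyz":[0,-0.6,0],"roll":0},{"grip":0,"xyz":[0,-0.6,0],"roll":0},{"grip":0,"xyz":[0,0,0],"roll":0}]' 40 >/dev/null
python3 -c "from h import *;where()"
python3 -m handwheel '[{"grip":0,"xyz":[0,-0.6,0.15],"roll":0},{"grip":0,"xyz":[0,-0.6,0.2],"roll":0},{"grip":0,"xyz":[0,-0.6,0.2],"roll":0},{"grip":0,"xyz":[0,-0.6,0.2],"roll":0},{"grip":0,"xyz":[0,0,0],"roll":0}]'>/dev/null
python3 -c "from h import *;where()"
```

```text
t 16.4 jig mm [  7.8 113.1] z 159.4 yaw x rel jig deg 0.07 tool z [ 0.002  0.001 -1.   ] F jig [0.7 0.1] 0.3 w 0.0002 q [ 0.15  0.37 -0.37  1.9   0.17  0.9  -1.75]
t 16.9 jig mm [  7.  136.8] z 150.4 yaw x rel jig deg 0.06 tool z [-0.001  0.    -1.   ] F jig [0. 0.] -0.1 w 0.0 q [ 0.11  0.38 -0.38  1.91  0.18  0.88 -1.81]
```

```bash
python3 - <<'E'
from h import *
t=snap('side','side4'); u,v=proj(t,env.sense()['tcp_pos']).astype(int); print(u,v)
b=cv2.resize(t['color'][v-40:v+70,u-70:u+70],None,fx=5,fy=5,interpolation=cv2.INTER_CUBIC); cv2.imwrite('pics/s4c.png',b[:,:,::-1])
E
```

```text
285 236
```

View pics/s4c.png

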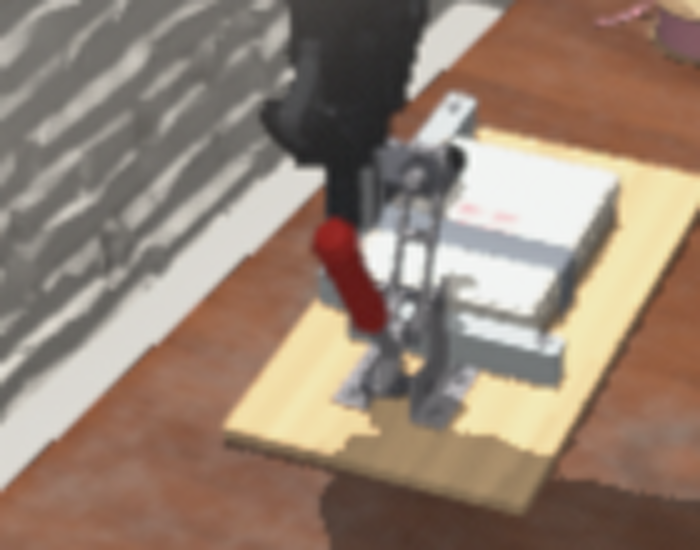

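```bash
python3 -m handwheel '[{"grip":0,"xyz":[0,-0.6,0.3],"roll":0},{"grip":0,"xyz":[0,-0.6,0.35],"roll":0},{"grip":0,"xyz":[0,-0.6,0.4],"roll":0},{"grip":0,"xyz":[0,-0.5,0.45],"roll":0},{"grip":0,"xyz":[0,0,0],"roll":0}]'>/dev/null
python3 -c "from h import *;where()"
python3 -m handwheel '[{"grip":0,"xyz":[0,-0.45,0.45],"roll":0},{"grip":0,"xyz":[0,-0.4,0.45],"roll":0},{"grip":0,"xyz":[0,-0.35,0.5],"roll":0},{"grip":0,"xyz":[0,-0.3,0.5],"roll":0},{"grip":0,"xyz":[0,0,0],"roll":0}]'>/dev/null
python3 -c "from h import *;where()"
python3 -m handwheel '[{"grip":0,"xyz":[0,-0.2,0.4],"roll":0},{"grip":0,"xyz":[0,-0.2,0.4],"roll":0},{"grip":0,"xyz":[0,-0.1,0.4],"roll":0},{"grip":0,"xyz":[0,0,0],"roll":0}]'>/dev/null
python3 -c "from h import *;where()"
```

```text
t 17.45 jig mm [  7.1 159.7] z 135.2 yaw x rel jig deg 0.05 tool z [-0.  0. -1.] F jig [ 0.3 -1.6] 1.7 w -0.0001 q [ 0.06  0.4  -0.38  1.92  0.19  0.85 -1.86]
t 17.95 jig mm [  7.5 172.8] z 116.5 yaw x rel jig deg -0.05 tool z [ 0.    -0.001 -1.   ] F jig [ 0.3 -3.5] 8.9 w 0.0003 q [ 0.03  0.43 -0.37  1.94  0.21  0.81 -1.91]
t 18.35 jig mm [  6.5 179. ] z 103.8 yaw x rel jig deg -0.01 tool z [-0.002  0.    -1.   ] F jig [-0.3 -0.5] 0.7 w -0.0 q [ 0.02  0.45 -0.37  1.95  0.22  0.79 -1.92]
```

```bash
python3 -m handwheel '[{"grip":0,"xyz":[0,0,0.4],"roll":0},{"grip":0,"xyz":[0,0,0.4],"roll":0},{"grip":0,"xyz":[0,0,0.4],"roll":0},{"grip":0,"xyz":[0,0,0.4],"roll":0},{"grip":0,"xyz":[0,0,0],"roll":0}]'>/dev/null
python3 -c "from h import *;where()"
python3 -m handwheel '[{"grip":0,"xyz":[0,0,0.4],"roll":0},{"grip":0,"xyz":[0,0,0.3],"roll":0},{"grip":0,"xyz":[0,0,0],"roll":0}]'>/dev/null
python3 -c "from h import *;where()"
```

```text
t 18.85 jig mm [  6.8 178.6] z 88.1 yaw x rel jig deg -0.02 tool z [-0.001 -0.    -1.   ] F jig [0.3 0.5] 0.0 w -0.0001 q [ 0.01  0.47 -0.36  1.96  0.23  0.76 -1.94]
t 19.15 jig mm [  6.9 178.5] z 81.3 yaw x rel jig deg -0.02 tool z [-0.001 -0.    -1.   ] F jig [-0.2 -0.8] -0.5 w 0.0004 q [ 0.01  0.48 -0.36  1.96  0.24  0.74 -1.94]
```

```bash
python3 -m handwheel '[{"grip":0,"xyz":[0,0,-1.5],"roll":0},{"grip":0,"xyz":[0,0,-3],"roll":0},{"grip":0,"xyz":[0,0,-3],"roll":0},{"grip":0,"xyz":[0,0,-3],"roll":0},{"grip":0,"xyz":[0,0,-3],"roll":0},{"grip":0,"xyz":[0,0,-3],"roll":0},{"grip":0,"xyz":[-1.5,-2,0],"roll":0},{"grip":0,"xyz":[-2,-3,0],"roll":0},{"grip":0,"xyz":[-2,-3,0],"roll":0},{"grip":0,"xyz":[-2,-3,0],"roll":0}]'>/dev/null
python3 -m handwheel '[{"grip":0,"xyz":[-2,-3,0],"roll":0},{"grip":0,"xyz":[-2,-3,0],"roll":0},{"grip":0,"xyz":[-1,-1.5,0],"roll":0},{"grip":0,"xyz":[0,0,0],"roll":0},{"grip":0,"xyz":[0,0,0],"roll":0}]'>/dev/null
python3 - <<'E'
from h import *
where()
s=snap('top','top5'); t=snap('side','side5')
a=cv2.resize(s['color'][170:264,262:404],None,fx=4.2,fy=4.2,interpolation=cv2.INTER_CUBIC)
b=cv2.resize(t['color'][205:305,250:370],None,fx=1.8,fy=1.8,interpolation=cv2.INTER_CUBIC)
c=np.zeros((600,640,3),np.uint8); c[:a.shape[0],:a.shape[1]]=a; c[400:580,:216]=b; 
f=cv2.resize(t['color'],(267,200)); c[400:,230:497]=f
cv2.imwrite('pics/fin.png',c[:,:,::-1])
# change of bystanders
for n0,x1 in(('top',s),('side',t)):
    d=np.abs(load(n0+'0')['color'].astype(int)-x1['color']).max(2)>40; nn,_,st,_=cv2.connectedComponentsWithStats(d.astype(np.uint8)); print(n0,[x.tolist() for x in st[1:] if x[4]>15])
E
```

```text
t 20.65 jig mm [-117.5  363.3] z 246.9 yaw x rel jig deg 0.01 tool z [ 0.001 -0.    -1.   ] F jig [ 0.9 -0.5] -0.5 w -0.0002 q [-0.21  0.17 -0.56  1.95  0.1   1.06 -2.27]
top [[349, 188, 16, 13, 152], [303, 193, 73, 51, 1662], [246, 208, 59, 25, 658], [90, 235, 46, 80, 1598], [130, 239, 184, 241, 12079], [129, 266, 7, 14, 61], [132, 279, 5, 8, 17], [526, 369, 114, 111, 5386], [338, 399, 146, 81, 5834], [282, 411, 35, 14, 80], [267, 419, 40, 31, 592], [311, 427, 8, 4, 21], [312, 427, 12, 9, 28], [309, 434, 17, 18, 92], [303, 448, 56, 32, 661], [434, 455, 12, 6, 26], [295, 456, 12, 23, 104], [441, 474, 71, 6, 300]]
side [[255, 0, 214, 295, 13968], [541, 0, 8, 24, 123], [540, 27, 3, 14, 38], [511, 27, 85, 226, 3384], [271, 29, 38, 19, 205], [612, 37, 28, 49, 579], [262, 45, 26, 13, 106], [295, 47, 8, 7, 27], [546, 57, 21, 4, 36], [544, 62, 21, 4, 58], [534, 64, 4, 18, 40], [576, 82, 34, 9, 246], [556, 88, 84, 178, 3048], [537, 92, 16, 14, 122], [595, 92, 13, 6, 16], [543, 108, 4, 5, 17], [535, 117, 4, 11, 33], [585, 222, 7, 4, 17], [555, 231, 24, 3, 36], [552, 235, 21, 3, 36], [574, 237, 21, 19, 44], [527, 252, 18, 33, 96], [508, 256, 7, 19, 55], [576, 258, 21, 28, 89], [595, 279, 6, 11, 24], [273, 293, 16, 21, 120], [570, 294, 24, 65, 673], [292, 350, 193, 70, 6415], [571, 360, 8, 25, 125], [481, 363, 22, 13, 128]]
```

View pics/fin.png

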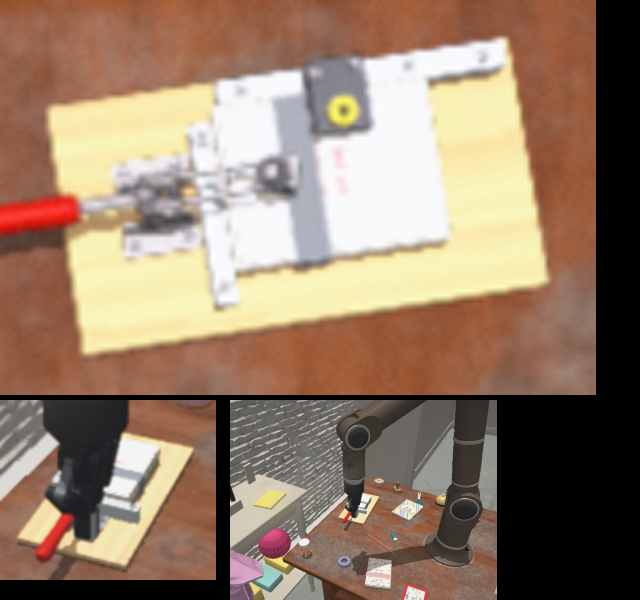

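```bash
python3 -c "
from station import env
print(env.job_done())"
```

```text
the job is handed in; nothing more can be done
None
```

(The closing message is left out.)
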